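Present a brass napkin ring to the inspection camera on its mandrel

ROBOT

A 6-joint arm with a two-finger parallel gripper is mounted at the origin on the work surface. World frame = base frame: x ahead of the robot, y to its left, z up, the work surface at z = 0. Lengths are in m, angles in rad, forces in N, time in s.
With the tool pointing down it reaches from about 0.375 to 0.925 m from the base axis. Payload 5.7 kg.
Tool frame: the origin (TCP) lies midway between the tips of the shut fingers; the grasp point (between the pads) lies 19 mm behind it; z points along the fingers, y is the line along which they close (so a half turn about z gives the same grasp; the last joint's range is limited). The gripper opens to 85 mm and grips with 20 to 120 N. Pads are 22 mm wide; open, the fingers measure 114 mm over their backs; the gripper's body (76 mm by 85 mm) begins 54 mm behind the grasp point. The pads swing forward as they close: fully open they stand 13 mm farther back than shut.
Start: joints at [1.218, 0.359, 1.51, -0, 1.272, -0.115], TCP at [0.141, 0.583, 0.231] pointing down, gripper open.
Joint ranges: [-2.97, 2.97], [-1.01, 2.36], [0.21, 2.38], [-0.96, 4.11], [0.2, 2.71], [-2.98, 2.98]. Speed limits (rad/s): [2.39, 2.39, 3.14, 3.14, 3.14, 3.14].

INTERFACE

Orientations are given as a unit quaternion [x, y, z, w].
In Python, from station import robot gives the robot as it stands.
- The arm moves only by the tool carry_out, never from a script. Its argument "steps" is a list that holds one entry, the list of rows, each a list of 7 numbers: the shift along the tool's x, y, z in mm, then the turn, a rotation vector about the tool's x, y, z in degrees, then the gripper's target within -1 to 1 (shut at 1, half-way at 0, fully open at -1). In form: [[[dx, dy, dz, ax, ay, az, gripper], ...]]. A call has exactly 10 rows; each row shifts and turns the commanded pose from where the row before left it, along the tool's axes as they then stand; what a row does not reach is not made up. A row lasts 1/10 s, in which the tool goes at most 50 mm and 8.59 degrees, less where a joint would pass 70% of its speed; a pose out of reach is approached as far as the arm can. A call with a gripper value outside its range is refused whole. The fingers move at their own pace and stop on an object; "newtons" is the grip in N (left out, the last holds). Time passes only in rows, so rows that do not move let the fingers close, or fill a call up. It gives the time, the measured TCP pose, the force, the opening and the grip force at its end, in the units of the state.
- robot.read_state(): the state, without advancing time (a new reading comes with each control period).
- robot.get_image(name): name is "side" or "top" or "wrist"; returns a dict with "img" (420x560x3 uint8, blue, green, red), "fx", "fy", "cx", "cy" (pixels), "position" and "orientation" of the camera in the world; the wrist camera has in their place "tool_from_camera" (4x4, takes a point from camera to tool coordinates, whose origin is the TCP and whose axes are the flange's). Camera axes: x right, y down, z forward; pixel columns grow to the right and rows downward; lengths in m; the calibration is good to about 2 mm. A picture is of the moment at which its call begins: read the wrist's pose just before it. There is no depth.
- robot.finish_job(): hands the job in; it is judged then, once.
The state is a dict: "time": time; "joint_positions": joint angles; "dq": joint speeds; "effort": joint torques, N m; "eef_pos": TCP position; "tcp_rot": TCP orientation; "ft_force": force on the tool from outside, world axes, zero at the start; "torque": the same for the moment, N m; "grip_width": opening from 0.0 (shut) to 1.0 (fully open); "grasp_force": force on a finger pad.
Only numpy, scipy, OpenCV 4.12 (cv2) and the standard library are available. Lean on these libraries where they do the work, as an engineer would, in place of code of your own. Each camera call takes 0.05 s, during which the arm holds its last target. There are 200 camera calls.

TASK

Take the napkin ring with the blue enamel badge out of the wooden tray, slide it right way up over the white nylon mandrel on the metal plate until it sits fully down on the flange, and let go of it. Then pick the mandrel up by the narrow spigot at its top and finish holding it still and upright in the air in front of the inspection camera, touching only the mandrel and not the ring, with the blue enamel badge facing the lens squarely: the badge's centre at lens height, straight above the red cross on the stand. Leave the other rings and the screwdriver where they are, and end still holding: nothing is put down.

Things in the scene. Friction and masses are not known exactly. Their poses are not given: they have to be found in the camera images.
- ring: Openwork brass napkin ring, the only one with a blue enamel badge: upright tube, outside diameter 51 mm, bore 45 mm, 28 mm high, 60 g. Lies with its axis vertical on the tray floor. Origin: centre of its underside; z up along its axis; x points from the axis out through the badge. The sides across y are clear for gripping. At the start the badge faces away from the robot, within about 40 degrees of world +x.
- ring_badge (a point): Centre of the outer face of the blue enamel badge, a disc 20 mm across standing 4 mm out of the ring's side; 29.5 mm from the ring's axis along the ring's x and 14 mm above its underside.
- mandrel: Loose white nylon mandrel standing on the metal plate, 76 mm high, 100 g, round about its vertical z axis. From below: flange 72 mm across, 8 mm thick; straight body 42 mm across from 8 to 36 mm height; cone from 36 to 48 mm; spigot 24 mm across from 48 to 76 mm. A ring goes on from above and rests on the flange, its underside 8 mm above the mandrel's. Origin: centre of its underside.
- inspector: Fixed inspection camera on a stand: aluminium foot plate 300 x 110 x 10 mm, post at its rear, grey camera with black lens pointing along the body's -x (towards the robot side). Lens axis level, 170 mm above the table. Top of the camera 200 mm. Origin: centre of the foot plate's underside; z up. The red cross on the plate is at x = -100 mm, y = 0, straight below the focus.
- focus (a point): The camera's focus point in the air, where the badge's centre must be: on the lens axis, 110 mm in front of the lens, 170 mm above the table, straight above the red cross. Axes as inspector.
- lens (a point): Centre of the front of the lens, at the inspector's x = +10 mm, 170 mm above the table.
- tray: Fixed open wooden tray, 240 x 240 mm, 26 mm high, walls and floor 10 mm thick; four rings stand on its floor about 100 mm apart, in any order. Origin: centre of its underside.
- plate: Fixed cream metal plate 240 x 240 mm, 6 mm thick, which carries the mandrel; two piles of brass blanks are fixed along its far (+x) edge, tops 24 mm above the table. Origin: centre of its underside. Tray and plate swap sides between starts.
- plain0: Plain brass ring without badge, same size, in the tray; leave alone. Origin: centre of its underside.
- plain1: As plain0.
- plain2: As plain0.
- screwdriver: Small screwdriver lying on the table across the robot's front, between the tray and the plate; leave alone. Origin: on the table under its middle.
There are look-alikes about, which are no part of the job. Leave any green or turquoise look-alike of the mandrel alone.

How it is judged:
By the outcome, as a careful person would: the job done as asked, in the order asked, and still so for the second after the job is handed in, while the arm keeps its last pose, push and grip.
It also fails if it takes over 64 s, if anything falls off the work surface, if the arm or the gripper's body presses on something with over 40 N, if the wrist force passes 120 N, or if a joint passes its speed limit or range.

## Working session

There is one attempt and no reset: what is moved stays moved. The work goes in short steps, Python scripts to look and compute and a tool call to move; the robot and the scene stay as the last step left them, time stands still between calls to the robot, and variables do not carry over. Pictures are saved under pics/ and viewed, at most 13 in all, crops included, and the job is handed in when it is done.

Besides the shell and the picture viewer there is one more tool, called after "Call:" as name(argument=value, ...), one argument or row to a line, values as JSON. carry_out: Moves the arm, as the interface text tells. Its arguments: {"type":"object","properties":{"steps":{"type":"array"},"newtons":{"type":"number"}},"required":["steps"]}

```bash
mkdir -p pics; ls; python3 - <<'E'
from station import robot
import cv2,numpy as np
s=robot.read_state();print(s)
for n in("top","side"):
    d=robot.get_image(n);cv2.imwrite(f"pics/{n}0.png",d["img"]);print({k:v for k,v in d.items() if k!="img"})
E
```

```text
pics
{'time': 0.0, 'joint_positions': array([ 1.21788757e+00,  3.59527966e-01,  1.51142830e+00, -1.31129200e-05,
        1.27250554e+00, -1.15109557e-01]), 'dq': array([ 0.00069749,  0.00032569, -0.00068558, -0.00055443,  0.00059042,
       -0.00259609]), 'effort': array([-1.09051223e-03, -5.27619624e+01, -2.78610152e+01, -2.05183546e-04,
        1.36727831e-02, -2.28478211e-05]), 'eef_pos': array([0.14111966, 0.58246881, 0.23044149]), 'tcp_rot': array([ 1.18617680e-01,  9.92939561e-01, -9.10561052e-04, -2.10615518e-04]), 'ft_force': array([-0.70983078, -0.03160093, -0.38912986]), 'torque': array([ 0.02018547, -0.00336382,  0.01072972]), 'grasp_force': 0.0, 'grip_width': 0.9983479795708321}
{'fx': 388.9168391845898, 'fy': 388.9168391845898, 'cx': 281.2938555284782, 'cy': 205.57570509320186, 'position': array([ 0.2734101 , -0.0616265 ,  1.12599669]), 'orientation': array([ 0.7409911 , -0.66076194,  0.07776213, -0.09098846])}
{'fx': 512.6742367994517, 'fy': 512.6742367994517, 'cx': 281.3686328025719, 'cy': 214.44454407600878, 'position': array([0.32427346, 0.76321517, 1.12149835]), 'orientation': array([-0.08922374,  0.93570949, -0.33870423,  0.04202765])}
```

View pics/top0.png

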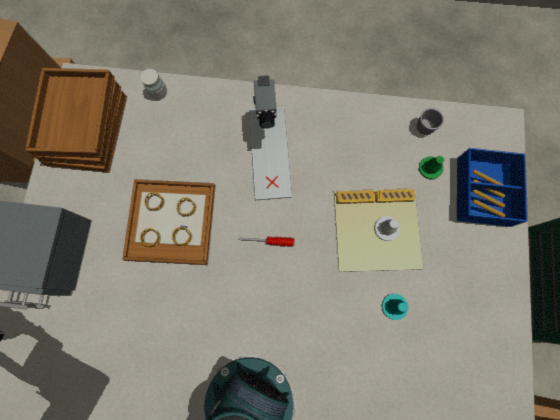

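View pics/side0.png

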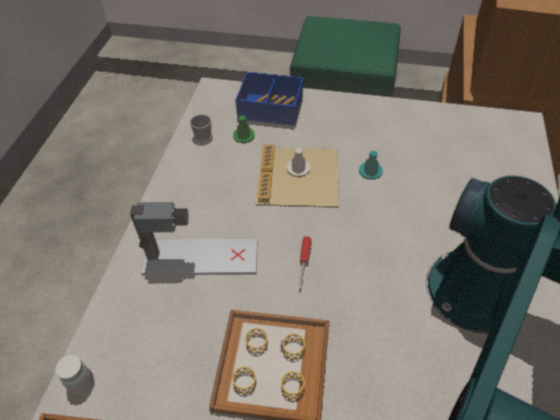

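The top view shows four rings at (154,201), (186,207), (150,237) and (182,235). The white mandrel is at (387,228). Its look-alikes are green at (432,166) and turquoise at (395,306). The red cross is at (272,182), and the ring at (182,235) seems to have a mark on its +x side. I'll check that in a close crop and compute positions.

```bash
cat > h.py <<'E'
import numpy as np, cv2
from scipy.spatial.transform import Rotation as R
from station import robot
def cam(n):
    if n=="wrist":
        s=robot.read_state();d=robot.get_image(n)
        T=np.eye(4);T[:3,:3]=R.from_quat(s["tcp_rot"]).as_matrix();T[:3,3]=s["eef_pos"]
        T=T@np.array(d["tool_from_camera"])
    else:
        d=robot.get_image(n);T=np.eye(4);T[:3,:3]=R.from_quat(d["orientation"]).as_matrix();T[:3,3]=d["position"]
    d["T"]=T;return d
def pt(d,u,v,z):
    r=d["T"][:3,:3]@[(u-d["cx"])/d["fx"],(v-d["cy"])/d["fy"],1];p=d["T"][:3,3]
    return p+r*(z-p[2])/r[2]
def proj(d,p):
    q=d["T"][:3,:3].T@(np.array(p)-d["T"][:3,3]);return q[0]/q[2]*d["fx"]+d["cx"],q[1]/q[2]*d["fy"]+d["cy"]
def cents(d,lo,hi,n=30):
    m=cv2.inRange(cv2.cvtColor(d["img"],cv2.COLOR_BGR2HSV),np.array(lo),np.array(hi))
    k,_,st,c=cv2.connectedComponentsWithStats(m)
    return [(int(st[i,4]),c[i].round(1).tolist(),st[i,:4].tolist()) for i in range(1,k) if st[i,4]>=n]
E
python3 - <<'E'
from h import *
np.set_printoptions(precision=4,suppress=True)
t=cam("top");s=cam("side")
a=cv2.resize(t["img"][175:270,118:220],None,fx=5,fy=5,interpolation=2)[:475,:400*2]
b=cv2.resize(s["img"][305:415,210:335],None,fx=4.3,fy=4.3,interpolation=2)
a=cv2.resize(a,(400,372));b=cv2.resize(b,(400,352))
c=np.zeros((372,800,3),np.uint8);c[:,:400]=a;c[:352,400:]=b
cv2.imwrite("pics/crop.png",c)
for u,v in[(154,201),(186,207),(150,237),(182,235)]:print("ring",pt(t,u,v,.024))
print("cross",pt(t,272,182,.01),pt(s,237.5,255,.01),"lensbase",)
print("mandrel flange",pt(t,387,228,.010),pt(s,298.5,167,.014))
for n,d in(("t",t),("s",s)):
    print(n,"blue",cents(d,(95,120,60),(125,255,255),4)[:6]);print(n,"red",cents(d,(0,120,80),(6,255,255),8)); print(n,"white",cents(d,(0,0,150),(179,45,255),100))
E
```

```text
ring [0.512 0.347 0.024]
ring [0.5048 0.2506 0.024 ]
ring [0.4058 0.3379 0.024 ]
ring [0.422  0.2477 0.024 ]
cross [0.6131 0.0113 0.01  ] [0.613  0.0143 0.01  ] lensbase
mandrel flange [ 0.5121 -0.338   0.01  ] [ 0.5106 -0.3356  0.014 ]
t blue [(1776, [491.5, 185.6], [468, 148, 59, 74])]
t red [(37, [271.4, 181.8], [266, 177, 12, 11]), (221, [279.9, 240.9], [266, 237, 28, 9])]
t white [(118573, [296.0, 260.0], [13, 63, 521, 357]), (1964, [171.5, 217.9], [136, 192, 69, 53]), (105, [154.0, 201.3], [149, 196, 12, 12]), (116, [186.0, 206.7], [180, 201, 13, 12]), (275, [388.9, 227.8], [376, 216, 25, 25]), (109, [150.3, 236.6], [145, 231, 12, 12]), (127, [181.6, 236.0], [176, 230, 13, 13]), (650, [17.8, 347.6], [0, 335, 37, 31]), (1704, [18.9, 399.0], [0, 367, 49, 53])]
s blue [(22, [245.2, 77.2], [243, 73, 8, 12]), (5, [260.0, 74.2], [258, 74, 5, 2]), (115, [270.3, 89.8], [260, 76, 23, 29]), (141, [296.2, 89.3], [285, 76, 19, 31]), (4, [284.5, 82.0], [284, 81, 2, 3]), (4, [289.5, 88.2], [289, 87, 2, 3])]
s red [(177, [305.4, 248.5], [301, 237, 10, 24])]
s white [(93987, [299.5, 258.4], [31, 78, 527, 342]), (123, [297.9, 168.2], [287, 161, 23, 14]), (1007, [546.4, 300.7], [528, 277, 32, 47]), (2976, [266.3, 367.9], [228, 323, 77, 86]), (113, [256.0, 341.5], [249, 337, 16, 10]), (118, [293.0, 347.1], [285, 343, 17, 10]), (1071, [517.2, 378.8], [498, 355, 35, 48]), (146, [244.0, 381.0], [236, 376, 17, 11]), (139, [291.5, 385.9], [284, 380, 15, 13])]
```

View pics/crop.png

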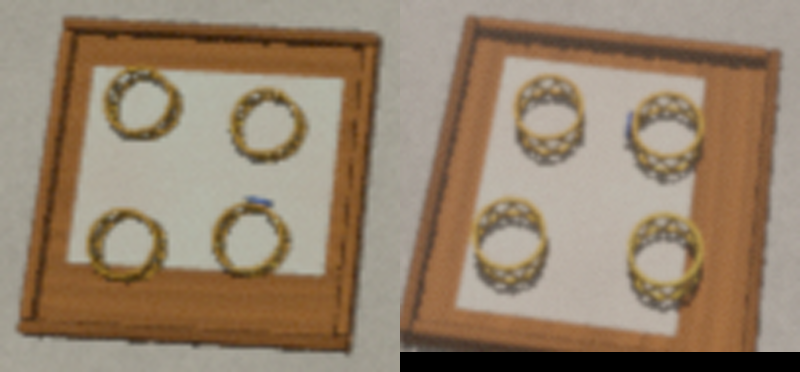

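Only the ring at (182,235) has a blue badge (crop (259,201) in the top view and (630,125) in the side view), so that is the target. Next I'll plan a wrist-camera look over it.

```bash
cat >> h.py <<'E'
def go(p,yaw=None):
    """tool-frame mm shift to world p (tool down), then turn about tool z (deg) so tool y has world yaw (mod 180)."""
    s=robot.read_state();M=R.from_quat(s["tcp_rot"]).as_matrix()
    print("t",round(s["time"],2),"at",s["eef_pos"].round(4),"grip",round(s["grip_width"],3),"q6",s["joint_positions"][5].round(3))
    print("tilt deg (tool x,y):",np.degrees(M.T@np.cross(M[:,2],[0,0,-1])).round(2)[:2])
    print("shift",(M.T@(np.array(p)-s["eef_pos"])*1000).round(1))
    cy=np.degrees(np.arctan2(M[1,1],M[0,1]));print("tool y yaw",cy.round(2))
    if yaw is not None: print("turn az", round(-(((yaw-cy)+90)%180-90),2))
E
python3 - <<'E'
from h import *
np.set_printoptions(precision=4,suppress=True)
t=cam("top");w=cam("wrist")
c=pt(t,182,236.2,.030);b=pt(t,184,226.3,.024)
print(c,b,np.degrees(np.arctan2(*(b-c)[1::-1])))
print(np.array(w["tool_from_camera"]),w["fx"],w["cx"],w["cy"])
go([.422,.246,.22],90)
E
```

```text
[0.4177 0.2454 0.03  ] [0.4476 0.2464 0.024 ] 1.8992458202780016
[[-0.0004 -0.9559 -0.2936  0.0759]
 [ 1.     -0.0007  0.0007  0.0005]
 [-0.0008 -0.2936  0.9559 -0.1431]
 [ 0.      0.      0.      1.    ]] 343.55405275410067 279.5358789531141 206.18743849827743
t 0.3 at [0.1413 0.5829 0.231 ] grip 1.002 q6 -0.115
tilt deg (tool x,y): [-0.04 -0.  ]
shift [-352.2 -261.3   11.1]
tool y yaw 76.37
turn az -13.63
```

Call:
carry_out(
  steps=[
    [[-35,-26,1,0,0,0,-0.5],[-35,-26,1,0,0,0,-0.5],[-35,-26,1,0,0,0,-0.5],[-35,-26,1,0,0,0,-0.5],[-35,-26,1,0,0,0,-0.5],[-35,-26,1,0,0,0,-0.5],[-35,-26,1,0,0,0,-0.5],[-35,-26,1,0,0,0,-0.5],[-35,-26,1,0,0,-6.8,-0.5],[-35,-26,1,0,0,-6.8,-0.5]],
  ],
)

```text
time: 1.3
eef_pos: [0.4244, 0.2497, 0.2214]
tcp_rot: [-0.002, 1.0, -0.0, -0.0]
ft_force: [0.6, -0.2, -0.2]
grip_width: 0.748
grasp_force: 0.0
```

```bash
python3 - <<'E'
from h import *
go([.420,.2456,.12],92)
w=cam("wrist");cv2.imwrite("pics/w1.png",w["img"])
print(proj(w,[.42,.2456,.038]),cents(w,(95,90,40),(130,255,255),15))
np.save("w1.npy",w["T"])
E
```

```text
t 1.3 at [0.4244 0.2497 0.2214] grip 0.748 q6 -1.184
tilt deg (tool x,y): [-0.01 -0.01]
shift [  4.4  -4.1 101.4]
tool y yaw 90.24
turn az -1.76
(np.float64(274.31195248981413), np.float64(177.5894630510064)) []
```

View pics/w1.png

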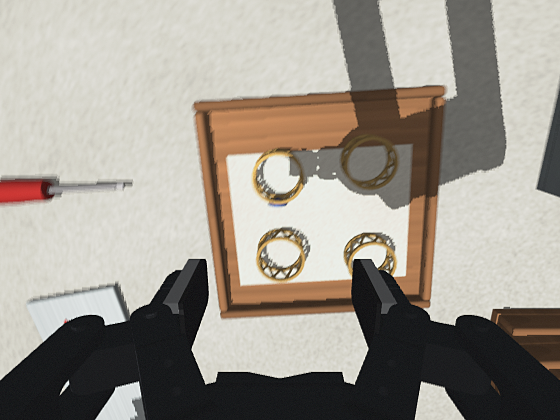

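The badged ring is at about (278,176), with the badge showing at its lower side (278,204), which is towards +x. I'll fit it with a projected silhouette model.

```bash
cat >> h.py <<'E'
from scipy.optimize import minimize
def circ(x,y,z,r):
    a=np.linspace(0,2*np.pi,60);return np.c_[x+r*np.cos(a),y+r*np.sin(a),np.full(60,z)]
def hullmask(pts,shape,S=4):
    m=np.zeros((shape[0]*S,shape[1]*S),np.uint8);h=cv2.convexHull(np.round((np.array(pts)+.5)*S-.5).astype(np.int32));cv2.fillConvexPoly(m,h,1);return m
def fitcyl(d,mask,x0,discs):
    """discs: (z,r) list; fits x,y by IoU of convex hulls"""
    ys,xs=np.nonzero(mask);H=hullmask(np.c_[xs,ys],mask.shape)
    def f(p):
        q=np.array([proj(d,c) for z,r in discs for c in circ(p[0],p[1],z,r)])
        M=hullmask(q,mask.shape);return 1-(M&H).sum()/(M|H).sum()
    s=np.array(x0)+np.array([[0,0],[.004,0],[0,.004]])
    o=minimize(f,x0,method="Nelder-Mead",options=dict(initial_simplex=s,xatol=1e-4,fatol=1e-4));return o.x,1-o.fun
E
cat > ringfit.py <<'E'
from h import *
def ring(w,box,x0,zb):
    x1,y1,x2,y2=box;hsv=cv2.cvtColor(w["img"],cv2.COLOR_BGR2HSV)
    b=np.zeros(hsv.shape[:2],np.uint8);b[y1:y2,x1:x2]=255
    m=cv2.inRange(hsv,np.array((15,90,50)),np.array((35,255,255)))&b
    k,l,st,_=cv2.connectedComponentsWithStats(m,connectivity=8)
    for i in range(1,k):
        if st[i,4]<12:m[l==i]=0
    bl=cv2.inRange(hsv,np.array((100,70,30)),np.array((130,255,255)))&b
    c,s=fitcyl(w,m,x0,[(zb+.028,.0255),(zb,.0255)])
    v,u=np.nonzero(bl);print("ring",c.round(4),"IoU",round(s,3),"blue n",len(u))
    if len(u):
        p=pt(w,u.mean(),v.mean(),zb+.014);print("badge px",u.mean().round(1),v.mean().round(1),p.round(4),"dir",np.degrees(np.arctan2(*(p[:2]-c)[::-1])).round(1),"r",np.hypot(*(p[:2]-c)).round(4))
    return c,m,bl
E
python3 - <<'E'
from ringfit import *
w=cam("wrist");c,m,bl=ring(w,(235,140,315,215),[.42,.2456],.010)
go([c[0],c[1],.12],90)
E
```

```text
ring [0.4195 0.2503] IoU 0.978 blue n 45
badge px 282.0 196.1 [0.4493 0.2493 0.024 ] dir -2.0 r 0.0298
t 1.4 at [0.428  0.2484 0.2215] grip 0.746 q6 -1.181
tilt deg (tool x,y): [-0.06  0.17]
shift [  8.8   2.1 101.5]
tool y yaw 89.92
turn az -0.08
```

Call:
carry_out(
  steps=[
    [[1,0,13,0,0,0,-0.5],[1,0,13,0,0,0,-0.5],[1,0,13,0,0,0,-0.5],[1,0,13,0,0,0,-0.5],[1,0,13,0,0,0,-0.5],[1,0,13,0,0,0,-0.5],[1,0,13,0,0,0,-0.5],[1,1,13,0,0,0,-0.5],[0,1,13,0,0,0,-0.5],[0,0,0,0,0,0,-0.5]],
  ],
)

```text
time: 2.4
eef_pos: [0.4143, 0.2535, 0.103]
tcp_rot: [0.0, 1.0, -0.001, -0.002]
ft_force: [-0.4, 0.3, 0.3]
grip_width: 0.751
grasp_force: 0.0
```

```bash
python3 - <<'E'
from ringfit import *
cam("top")
w=cam("wrist");print(proj(w,[.4195,.2503,.038]))
c,m,bl=ring(w,(200,100,355,300),[.4195,.2503],.010)
go([c[0],c[1],.012],90)
v=w["img"].copy()
for z in(.038,.010):
  for q in circ(c[0],c[1],z,.0255): cv2.circle(v,tuple(int(round(k)) for k in proj(w,q)),1,(0,0,255),-1)
cv2.imwrite("pics/w2.png",v)
E
```

```text
(np.float64(273.00256730451036), np.float64(230.01211369422518))
ring [0.4203 0.25  ] IoU 0.709 blue n 109
badge px 271.7 259.7 [0.4474 0.2489 0.024 ] dir -2.2 r 0.0272
t 2.5 at [0.4156 0.2538 0.1044] grip 0.749 q6 -1.164
tilt deg (tool x,y): [-0.01 -0.04]
shift [-4.7 -3.8 92.4]
tool y yaw 89.97
turn az -0.03
```

View pics/w2.png

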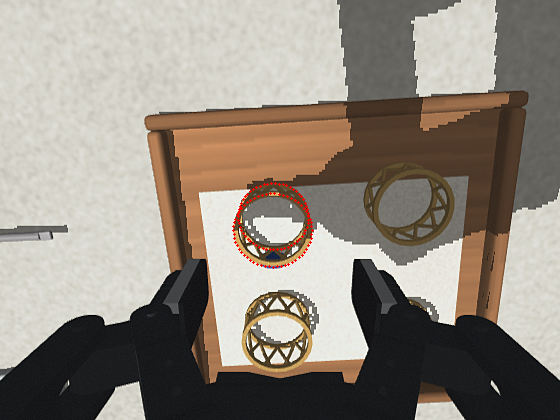

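The overlay matches the badged ring: rim centred at about (273,230), axis at (0.420, 0.250). Descending.

Call:
carry_out(
  steps=[
    [[-2,-2,10,0,0,0,-0.5],[-2,-2,10,0,0,0,-0.5],[-1,0,10,0,0,0,-0.5],[0,0,10,0,0,0,-0.5],[0,0,10,0,0,0,-0.5],[0,0,10,0,0,0,-0.5],[0,0,10,0,0,0,-0.5],[0,0,10,0,0,0,-0.5],[0,0,10,0,0,0,-0.5],[0,0,0,0,0,0,-0.5]],
  ],
)

```text
time: 3.5
eef_pos: [0.4201, 0.2491, 0.0129]
tcp_rot: [0.0, 1.0, -0.001, -0.001]
ft_force: [-0.0, -0.2, -0.3]
grip_width: 0.747
grasp_force: 0.0
```

```bash
python3 - <<'E'
from h import *
cam("top")
go([.420,.250,.012],90)
E
```

```text
t 3.55 at [0.4204 0.2492 0.0135] grip 0.746 q6 -1.177
tilt deg (tool x,y): [-0.04 -0.09]
shift [0.4 0.8 1.5]
tool y yaw 89.98
turn az -0.02
```

Call:
carry_out(
  steps=[
    [[0,0,1,0,0,0,0.3],[0,0,0,0,0,0,0.3],[0,0,0,0,0,0,0.3],[0,0,0,0,0,0,0.3],[0,0,0,0,0,0,0.3],[0,0,0,0,0,0,0.3],[0,0,0,0,0,0,0.3],[0,0,-5,0,0,0,0.3],[0,0,-10,0,0,0,0.3],[0,0,-10,0,0,0,0.3]],
  ],
  newtons=30,
)

```text
time: 4.55
eef_pos: [0.4208, 0.2494, 0.039]
tcp_rot: [0.0, 1.0, -0.0, -0.0]
ft_force: [0.2, 0.7, -0.3]
grip_width: 0.591
grasp_force: 31.3
```

```bash
python3 - <<'E'
from ringfit import *
go([.44,-.338,.20],90)
w=cam("wrist");cv2.imwrite("pics/w3.png",w["img"]);print(cents(w,(100,70,30),(130,255,255),10))
E
```

```text
t 4.55 at [0.4208 0.2494 0.039 ] grip 0.591 q6 -1.177
tilt deg (tool x,y): [-0.02 -0.03]
shift [ -19.3 -587.4 -160.9]
tool y yaw 89.98
turn az -0.02
[(27, [265.2, 322.4], [262, 319, 9, 8]), (331, [279.1, 330.9], [267, 318, 26, 22]), (30, [293.1, 322.7], [288, 319, 10, 9]), (10, [277.9, 352.5], [275, 352, 6, 2])]
```

Call:
carry_out(
  steps=[
    [[0,0,-40,0,0,0,0.3],[0,0,-40,0,0,0,0.3],[0,0,-40,0,0,0,0.3],[0,0,-40,0,0,0,0.3],[-4,-39,0,0,0,0,0.3],[-4,-39,0,0,0,0,0.3],[-4,-39,0,0,0,0,0.3],[-4,-39,0,0,0,0,0.3],[-4,-39,0,0,0,0,0.3],[-4,-39,0,0,0,0,0.3]],
  ],
)

```text
time: 5.6
eef_pos: [0.4447, 0.014, 0.1989]
tcp_rot: [0.0, 1.0, -0.0, 0.0]
ft_force: [0.2, -0.2, -0.0]
grip_width: 0.591
grasp_force: 32.0
```

Call:
carry_out(
  steps=[
    [[-4,-39,0,0,0,0,0.3],[-4,-39,0,0,0,0,0.3],[-4,-39,0,0,0,0,0.3],[-4,-39,0,0,0,0,0.3],[-4,-39,0,0,0,0,0.3],[-4,-39,0,0,0,0,0.3],[-4,-39,0,0,0,0,0.3],[-4,-39,0,0,0,0,0.3],[-4,-39,0,0,0,0,0.3],[0,0,0,0,0,0,0.3]],
  ],
)

```text
time: 6.6
eef_pos: [0.4816, -0.341, 0.199]
tcp_rot: [0.002, 1.0, -0.002, 0.001]
ft_force: [0.2, 0.8, -1.3]
grip_width: 0.587
grasp_force: 32.0
```

```bash
python3 - <<'E'
from ringfit import *
cam("top");cam("top")
go([.511,-.337,.20],90)
w=cam("wrist");cv2.imwrite("pics/w4.png",w["img"]);print(proj(w,[.511,-.337,.014]),proj(w,[.511,-.337,.082]))
np.save("w4T.npy",w["T"])
E
```

```text
t 6.7 at [ 0.4804 -0.336   0.1984] grip 0.588 q6 -2.297
tilt deg (tool x,y): [ 0.03 -0.01]
shift [-30.6  -1.   -1.6]
tool y yaw 89.88
turn az -0.12
(np.float64(277.53549397866783), np.float64(211.6948285073826)) (np.float64(277.1420153367476), np.float64(237.53551657449847))
```

View pics/w4.png

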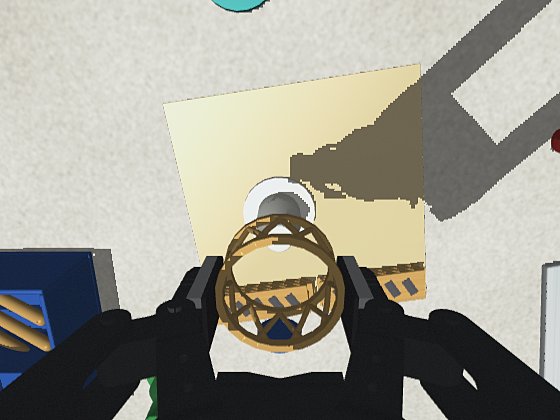

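The white mandrel flange is centred near (280,210), partly hidden by the held ring, with its left, right and top arc clear. I'll fit the known-radius circle to that arc.

```bash
cat > mand.py <<'E'
from h import *
from scipy.optimize import least_squares
def flange(w,x0,zt,rowmax):
    im=w["img"];hsv=cv2.cvtColor(im,cv2.COLOR_BGR2HSV)
    u0,v0=proj(w,[*x0,zt]);P=[]
    g=cv2.GaussianBlur(hsv[...,1].astype(np.float32),(0,0),.8)  # saturation: plate cream vs white flange
    for a in np.radians(np.arange(0,360,3)):
        e=np.array(proj(w,[x0[0]+.036*np.cos(a),x0[1]+.036*np.sin(a),zt]));d=(e-[u0,v0]);L=np.hypot(*d);d/=L
        t=np.arange(L-8,L+9,.5);px=np.array([u0,v0])+t[:,None]*d
        s=cv2.remap(g,px[:,:1].astype(np.float32),px[:,1:].astype(np.float32),1)[:,0]
        k=np.argmax(np.gradient(s))
        if np.gradient(s)[k]>3 and px[k,1]<rowmax:P.append(pt(w,*px[k],zt)[:2])
    P=np.array(P);o=least_squares(lambda c:np.hypot(*(P-c).T)-.036,x0,loss="soft_l1",f_scale=.001)
    print("flange",o.x.round(4),"n",len(P),"rms",np.sqrt(np.median(o.fun**2)).round(5));return o.x
E
python3 - <<'E'
from mand import *
w=cam("wrist")
c=flange(w,[.511,-.337],.014,212);c=flange(w,c,.014,212)
go([*c,.115],90)
E
```

```text
flange [ 0.5111 -0.3357] n 60 rms 0.00024
flange [ 0.5111 -0.3357] n 59 rms 0.00047
t 6.8 at [ 0.4802 -0.3343  0.1983] grip 0.587 q6 -2.297
tilt deg (tool x,y): [ 0.06 -0.04]
shift [-30.9  -1.5  83.3]
tool y yaw 89.99
turn az -0.01
```

Call:
carry_out(
  steps=[
    [[5,-1,10,0,0,0,0.3],[5,0,10,0,0,0,0.3],[0,0,10,0,0,0,0.3],[0,0,0,0,0,0,0.3],[0,0,0,0,0,0,0.3],[0,0,0,0,0,0,0.3],[0,0,0,0,0,0,0.3],[0,0,0,0,0,0,0.3],[0,0,0,0,0,0,0.3],[0,0,0,0,0,0,0.3]],
  ],
)

```text
time: 7.8
eef_pos: [0.4708, -0.3366, 0.1685]
tcp_rot: [0.0, 1.0, -0.0, 0.0]
ft_force: [-0.6, -0.6, -1.4]
grip_width: 0.593
grasp_force: 32.0
```

```bash
python3 - <<'E'
from mand import *
for i in range(2):
    w=cam("wrist");v=proj(w,[.511,-.336,.014])[1]
    c=flange(w,[.511,-.336],.014,v+3)
go([*c,.095],90)
# ring in hand: silhouette on brass
s=robot.read_state();p=s["eef_pos"]
from ringfit import ring
zb=p[2]-.0025
u,v=proj(w,[p[0],p[1],zb+.014]);print(u,v)
ring(w,(int(u)-68,int(v)-90,int(u)+68,int(v)+90),p[:2],zb)
E
```

```text
flange [ 0.5107 -0.3358] n 59 rms 0.00031
flange [ 0.5107 -0.3358] n 59 rms 0.00027
t 7.9 at [ 0.4708 -0.3366  0.1684] grip 0.588 q6 -2.31
tilt deg (tool x,y): [-0.01  0.  ]
shift [-39.9   0.8  73.4]
tool y yaw 89.97
turn az -0.03
277.45739862575954 284.4533201988452
ring [ 0.4689 -0.3357] IoU 0.92 blue n 417
badge px 278.6 330.0 [ 0.4939 -0.3361  0.1799] dir -0.9 r 0.025
```

Call:
carry_out(
  steps=[
    [[-9,0,0,0,0,0,0.3],[-9,0,0,0,0,0,0.3],[-9,0,0,0,0,0,0.3],[-9,0,0,0,0,0,0.3],[-4.5,0,10,0,0,0,0.3],[0,0,15,0,0,0,0.3],[0,0,15,0,0,0,0.3],[0,0,15,0,0,0,0.3],[0,0,10,0,0,0,0.3],[0,0,0,0,0,0,0.3]],
  ],
)

```text
time: 8.9
eef_pos: [0.5102, -0.3356, 0.1013]
tcp_rot: [0.0, 1.0, 0.001, -0.001]
ft_force: [-0.3, 0.8, -1.0]
grip_width: 0.588
grasp_force: 32.0
```

```bash
python3 - <<'E'
from h import *
w=cam("wrist")
go([.5112,-.3366,.0165],90)
cv2.imwrite("pics/w5.png",w["img"][180:420,140:420].repeat(2,0).repeat(2,1))
E
```

```text
t 8.95 at [ 0.5108 -0.3361  0.1024] grip 0.595 q6 -2.265
tilt deg (tool x,y): [ 0.07 -0.09]
shift [-0.5 -0.6 85.9]
tool y yaw 89.98
turn az -0.02
```

View pics/w5.png

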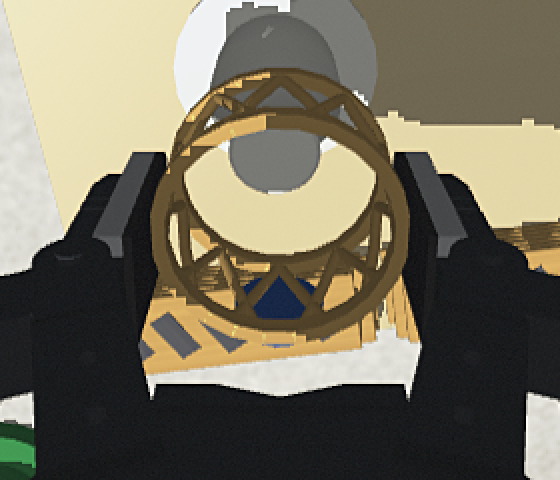

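Spigot, flange and ring line up to about 1 mm (crop columns 275 to 280). I'll lower it now.

Call:
carry_out(
  steps=[
    [[-0.5,-1,6,0,0,0,0.3],[0,0,6,0,0,0,0.3],[0,0,6,0,0,0,0.3],[0,0,6,0,0,0,0.3],[0,0,6,0,0,0,0.3],[0,0,6,0,0,0,0.3],[0,0,6,0,0,0,0.3],[0,0,5,0,0,0,0.3],[0,0,5,0,0,0,0.3],[0,0,5,0,0,0,0.3]],
  ],
)

```text
time: 9.95
eef_pos: [0.5118, -0.3376, 0.0459]
tcp_rot: [0.0, 1.0, -0.0, -0.0]
ft_force: [0.6, -0.5, 0.3]
grip_width: 0.588
grasp_force: 32.0
```

Call:
carry_out(
  steps=[
    [[0,0,3,0,0,0,0.3],[0,0,3,0,0,0,0.3],[0,0,3,0,0,0,0.3],[0,0,3,0,0,0,0.3],[0,0,3,0,0,0,0.3],[0,0,3,0,0,0,0.3],[0,0,2,0,0,0,0.3],[0,0,0,0,0,0,0.3],[0,0,0,0,0,0,0.3],[0,0,0,0,0,0,0.3]],
  ],
)

```text
time: 10.95
eef_pos: [0.5116, -0.3376, 0.0264]
tcp_rot: [0.0, 1.0, -0.0, -0.0]
ft_force: [0.0, 0.3, -0.9]
grip_width: 0.586
grasp_force: 32.0
```

Call:
carry_out(
  steps=[
    [[0,0,2,0,0,0,0.3],[0,0,2,0,0,0,0.3],[0,0,2,0,0,0,0.3],[0,0,1,0,0,0,0.3],[0,0,1,0,0,0,0.3],[0,0,1,0,0,0,0.3],[0,0,0,0,0,0,0.3],[0,0,0,0,0,0,0.3],[0,0,0,0,0,0,0.3],[0,0,0,0,0,0,0.3]],
  ],
)

```text
time: 11.95
eef_pos: [0.5117, -0.3376, 0.0176]
tcp_rot: [0.0, 1.0, -0.0, 0.0]
ft_force: [-1.6, 1.9, 4.6]
grip_width: 0.587
grasp_force: 32.5
```

Contact at the expected seated height, so I'll release and rise.

Call:
carry_out(
  steps=[
    [[0,0,0,0,0,0,-0.5],[0,0,0,0,0,0,-0.5],[0,0,0,0,0,0,-0.5],[0,0,0,0,0,0,-0.5],[0,0,-5,0,0,0,-0.5],[0,0,-15,0,0,0,-0.5],[0,0,-30,0,0,0,-0.5],[0,0,-30,0,0,0,-0.5],[0,0,-30,0,0,0,-0.5],[0,0,-30,0,0,0,-0.5]],
  ],
)

```text
time: 12.95
eef_pos: [0.5118, -0.3376, 0.16]
tcp_rot: [0.0, 1.0, -0.0, 0.0]
ft_force: [0.0, -0.7, -1.0]
grip_width: 0.75
grasp_force: 0.0
```

Call:
carry_out(
  steps=[
    [[-5,0,0,0,0,0,-0.5],[-5,0,0,0,0,0,-0.5],[-5,0,0,0,0,0,-0.5],[-5,0,0,0,0,0,-0.5],[0,0,0,0,0,0,-0.5],[0,0,0,0,0,0,-0.5],[0,0,0,0,0,0,-0.5],[0,0,0,0,0,0,-0.5],[0,0,0,0,0,0,-0.5],[0,0,0,0,0,0,-0.5]],
  ],
)

```text
time: 13.95
eef_pos: [0.5317, -0.3376, 0.1574]
tcp_rot: [0.0, 1.0, -0.0, -0.0]
ft_force: [0.4, -0.5, 0.8]
grip_width: 0.751
grasp_force: 0.0
```

```bash
python3 - <<'E'
from mand import *
w=cam("wrist");c=flange(w,[.512,-.336],.014,400)
cv2.imwrite("pics/w6.png",w["img"])
hsv=cv2.cvtColor(w["img"],cv2.COLOR_BGR2HSV)
u,v=proj(w,[*c,.03]);bl=[q for q in cents(w,(100,70,30),(130,255,255),8) if abs(q[1][0]-u)<60 and abs(q[1][1]-v)<70];print(u,v,bl)
for a in(-5,0,5):print(a,proj(w,[c[0]+.0295*np.cos(np.radians(a)),c[1]+.0295*np.sin(np.radians(a)),.028]))
go([*c,.055],90)
E
```

```text
flange [ 0.5105 -0.3362] n 120 rms 0.00036
280.1592333856317 172.0573991251265 [(66, [279.3, 207.3], [268, 205, 24, 5])]
-5 (np.float64(277.0726418316452), np.float64(206.45966947963336))
0 (np.float64(280.17041566167063), np.float64(206.585764959227))
5 (np.float64(283.26807304499107), np.float64(206.45338874227076))
t 14.0 at [ 0.5317 -0.3376  0.1574] grip 0.751 q6 -2.246
tilt deg (tool x,y): [-0.01  0.  ]
shift [ 21.2   1.4 102.4]
tool y yaw 89.97
turn az -0.03
```

View pics/w6.png

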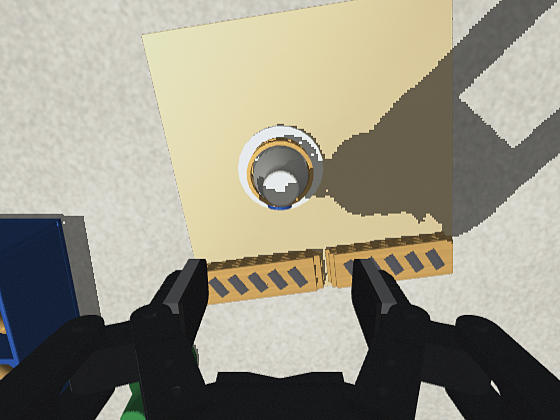

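The ring sits around the mandrel on the flange, centred near (280,172), with the badge at (279,207). Now I'll grip the spigot.

Call:
carry_out(
  steps=[
    [[5,0,0,0,0,0,-0.4],[5,0,0,0,0,0,-0.4],[5,0,10,0,0,0,-0.4],[5.5,0,15,0,0,0,-0.4],[0,0,15,0,0,0,-0.4],[0,0,15,0,0,0,-0.4],[0,0,15,0,0,0,-0.4],[0,0,15,0,0,0,-0.4],[0,0,10,0,0,0,-0.4],[0,0,5,0,0,0,-0.4]],
  ],
)

```text
time: 15.0
eef_pos: [0.5103, -0.337, 0.056]
tcp_rot: [0.0, 1.0, 0.001, -0.001]
ft_force: [0.1, -0.9, -0.3]
grip_width: 0.7
grasp_force: 0.0
```

```bash
python3 - <<'E'
from h import *
cam("top");cam("top")
go([.511,-.337,.055],90)
E
```

```text
t 15.1 at [ 0.5107 -0.3372  0.0566] grip 0.699 q6 -2.267
tilt deg (tool x,y): [ 0.05 -0.07]
shift [-0.3  0.2  1.6]
tool y yaw 89.97
turn az -0.03
```

Call:
carry_out(
  steps=[
    [[0,0,0.5,0,0,0,1],[0,0,0,0,0,0,1],[0,0,0,0,0,0,1],[0,0,0,0,0,0,1],[0,0,0,0,0,0,1],[0,0,0,0,0,0,1],[0,0,0,0,0,0,1],[0,0,0,0,0,0,1],[0,0,0,0,0,0,1],[0,0,0,0,0,0,1]],
  ],
  newtons=50,
)

```text
time: 16.1
eef_pos: [0.5117, -0.3378, 0.0575]
tcp_rot: [0.0, 1.0, -0.0, 0.0]
ft_force: [-0.1, 1.2, 6.1]
grip_width: 0.254
grasp_force: 49.1
```

Call:
carry_out(
  steps=[
    [[0,0,-5,0,0,0,1],[0,0,-15,0,0,0,1],[0,0,-25,0,0,0,1],[0,0,-30,0,0,0,1],[0,0,-30,0,0,0,1],[0,0,-30,0,0,0,1],[0,0,-10,0,0,0,1],[0,10,0,0,0,0,1],[0,20,0,0,0,0,1],[0,30,0,0,0,0,1]],
  ],
)

```text
time: 17.1
eef_pos: [0.51, -0.2758, 0.1998]
tcp_rot: [0.001, 1.0, 0.001, -0.001]
ft_force: [-0.2, 0.3, -1.5]
grip_width: 0.255
grasp_force: 49.2
```

Call:
carry_out(
  steps=[
    [[0,35,0,0,0,0,1],[0,35,0,0,0,0,1],[0,35,0,0,0,0,1],[0,35,0,0,0,0,1],[0,35,0,0,0,0,1],[0,35,0,0,0,0,1],[0,35,0,0,0,0,1],[0,25,0,0,0,0,1],[0,15,0,0,0,0,1],[0,0,0,0,0,0,1]],
  ],
)

```text
time: 18.1
eef_pos: [0.5095, 0.0099, 0.2004]
tcp_rot: [-0.001, 1.0, 0.0, -0.002]
ft_force: [-1.0, -0.6, -1.3]
grip_width: 0.258
grasp_force: 49.2
```

Call:
carry_out(
  steps=[
    [[0,0,0,0,0,0,1],[0,0,0,0,0,0,1],[0,0,0,0,0,0,1],[0,0,0,0,0,0,1],[0,0,0,0,0,0,1],[0,0,0,0,0,0,1],[0,0,0,0,0,0,1],[0,0,0,0,0,0,1],[0,0,0,0,0,0,1],[0,0,0,0,0,0,1]],
  ],
)

```text
time: 19.1
eef_pos: [0.5114, 0.0075, 0.2018]
tcp_rot: [0.0, 1.0, -0.0, -0.0]
ft_force: [-0.0, 0.1, -1.2]
grip_width: 0.253
grasp_force: 49.2
```

```bash
python3 - <<'E'
from h import *
go([.584,.013,.1995],90)
w=cam("wrist");cv2.imwrite("pics/w7.png",w["img"]);np.save("w7T.npy",w["T"])
print(cents(w,(0,120,80),(8,255,255),8),proj(w,[.613,.0125,.01]))
t=cam("top");print("top red",cents(t,(0,100,80),(8,255,255),8))
E
```

```text
t 19.1 at [0.5114 0.0075 0.2018] grip 0.253 q6 -1.691
tilt deg (tool x,y): [-0.01 -0.  ]
shift [-72.6   5.5   2.3]
tool y yaw 89.98
turn az -0.02
[(2357, [234.9, 103.8], [191, 89, 89, 31])] (np.float64(283.3303561024735), np.float64(271.82508427165817))
top red [(206, [281.1, 241.0], [268, 237, 26, 9])]
```

View pics/w7.png

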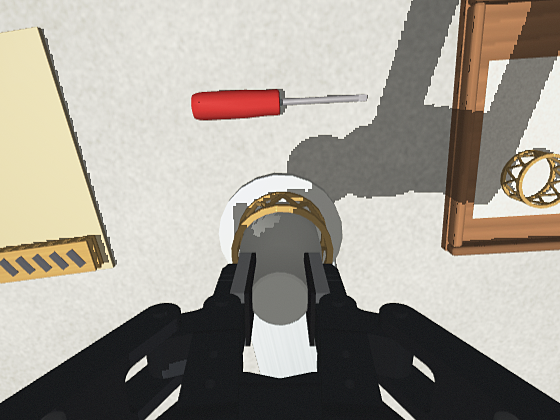

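The mandrel is held by its spigot with the ring on its flange, but the foot plate lies behind the gripper in this view. A 90° yaw will let the wrist camera see the plate and the badge.

Call:
carry_out(
  steps=[
    [[0,0,0,0,0,8.5,1],[0,0,0,0,0,8.5,1],[0,0,0,0,0,8.5,1],[0,0,0,0,0,8.5,1],[0,0,0,0,0,8.5,1],[0,0,0,0,0,8.5,1],[0,0,0,0,0,8.5,1],[0,0,0,0,0,8.5,1],[0,0,0,0,0,8.5,1],[0,0,0,0,0,8.5,1]],
  ],
)

```text
time: 20.2
eef_pos: [0.5114, 0.0075, 0.2018]
tcp_rot: [0.678, 0.735, -0.0, 0.0]
ft_force: [-0.1, -0.1, -1.2]
grip_width: 0.255
grasp_force: 49.2
```

Call:
carry_out(
  steps=[
    [[0,0,0,0,0,5,1],[0,0,0,0,0,0,1],[0,0,0,0,0,0,1],[0,0,0,0,0,0,1],[0,0,0,0,0,0,1],[0,0,0,0,0,0,1],[0,0,0,0,0,0,1],[0,0,0,0,0,0,1],[0,0,0,0,0,0,1],[0,0,0,0,0,0,1]],
  ],
)

```text
time: 21.2
eef_pos: [0.5114, 0.0075, 0.2018]
tcp_rot: [0.707, 0.707, -0.0, 0.0]
ft_force: [0.8, -0.9, -0.6]
grip_width: 0.256
grasp_force: 49.2
```

```bash
python3 - <<'E'
from h import *
go([.584,.013,.1995],90)
w=cam("wrist");cv2.imwrite("pics/w8.png",w["img"]);np.save("w8T.npy",w["T"])
print(cents(w,(0,90,60),(10,255,255),8),proj(w,[.613,.0125,.01]))
E
```

```text
t 21.2 at [0.5114 0.0075 0.2018] grip 0.256 q6 -0.12
tilt deg (tool x,y): [-0.  0.]
shift [ 5.6 72.6  2.3]
tool y yaw -0.02
turn az 89.98
[(533, [383.9, 173.7], [363, 152, 42, 44]), (1766, [207.8, 217.3], [193, 179, 30, 80])] (np.float64(382.6105656418408), np.float64(175.38922432141447))
```

View pics/w8.png

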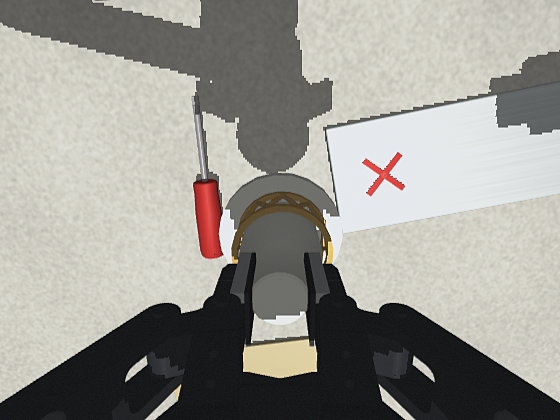

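The red cross is at (384,174). The plate's long edges run from (326,128) to (560,84) and from (341,234) to (560,191). I'll compute the stand's pose from those.

```bash
python3 - <<'E'
from h import *
w=robot.get_image("wrist");w["T"]=np.load("w8T.npy")
g=cv2.GaussianBlur(cv2.cvtColor(w["img"],cv2.COLOR_BGR2GRAY).astype(np.float32),(0,0),1)
def edge(a,b,u0,u1,sgn):
    P=[]
    for u in range(u0,u1,2):
        v=a[1]+(b[1]-a[1])*(u-a[0])/(b[0]-a[0]);vs=np.arange(int(v)-6,int(v)+7)
        d=np.gradient(g[vs,u])*sgn
        P.append(pt(w,u,vs[np.argmax(d)],.010)[:2])
    P=np.array(P,np.float32);vx,vy,x,y=cv2.fitLine(P,cv2.DIST_HUBER,0,.01,.01).ravel()
    if vx<0:vx,vy=-vx,-vy
    r=(P-[x,y])@[-vy,vx];print("yaw",np.degrees(np.arctan2(vy,vx)),"pt",x,y,"rms",np.sqrt(np.median(r**2)));return np.array([x,y]),np.array([vx,vy])
A,da=edge((326,128),(560,84),335,490,1)
B,db=edge((341,234),(560,191),348,555,-1)
c=pt(w,383.9,173.7,.010)[:2]
d=(da+db);d/=np.hypot(*d);n=np.array([-d[1],d[0]])
print("width",(B-A)@n,"cross",c,"cross offset from A,B",(c-A)@n,(B-c)@n)
l=[pt(w,326,128,.01)[:2],pt(w,341,234,.01)[:2]];print("near edge corners",l,"cross from near edge (50 expected)",[(c-q)@d for q in l])
# top & side cams: footplate from opposite long edges via cross & lens base
t=cam("top")
for u,v in[(255.5,198.5),(290.5,196)]:print("top corner",pt(t,u,v,.01)[:2])
E
```

```text
yaw 11.174187 pt 0.6350713 0.07346197 rms 0.000226278
yaw 11.163808 pt 0.68601286 -0.026639424 rms 0.00027447572
width -0.108073056 cross [0.61413088 0.01420242] cross offset from A,B -0.05408095706542629 -0.05399209967081173
near edge corners [array([0.55502037, 0.05853863]), array([ 0.57488947, -0.04980128])] cross from near edge (50 expected) [np.float64(0.04940288562507198), np.float64(0.050895924694187356)]
top corner [0.55675405 0.05378126]
top corner [ 0.57616908 -0.04859208]
```

Stand: cross at about (0.6135, 0.014), yaw about +11.2°, and the 50 mm and 54 mm margins check out. I'll turn another 90° to see the badge face and check the seating, keeping the mandrel clear of the stand.

Call:
carry_out(
  steps=[
    [[0,0,0,0,0,8.5,1],[0,0,0,0,0,8.5,1],[0,0,0,0,0,8.5,1],[0,0,0,0,0,8.5,1],[0,0,0,0,0,8.5,1],[0,0,0,0,0,8.5,1],[0,0,0,0,0,8.5,1],[0,0,0,0,0,8.5,1],[0,0,0,0,0,8.5,1],[0,0,0,0,0,8.5,1]],
  ],
)

```text
time: 22.35
eef_pos: [0.5114, 0.0075, 0.2018]
tcp_rot: [0.999, 0.04, -0.0, 0.0]
ft_force: [0.1, -0.0, -1.6]
grip_width: 0.255
grasp_force: 49.2
```

Call:
carry_out(
  steps=[
    [[0,0,0,0,0,5,1],[0,0,0,0,0,0,1],[0,0,0,0,0,0,1],[0,0,0,0,0,0,1],[0,0,0,0,0,0,1],[0,0,0,0,0,0,1],[0,0,0,0,0,0,1],[0,0,0,0,0,0,1],[0,0,0,0,0,0,1],[0,0,0,0,0,0,1]],
  ],
)

```text
time: 23.35
eef_pos: [0.5114, 0.0074, 0.2018]
tcp_rot: [1.0, -0.0, -0.0, 0.0]
ft_force: [-0.2, -0.4, -2.2]
grip_width: 0.251
grasp_force: 49.2
```

```bash
python3 - <<'E'
from h import *
go([.584,.013,.1995],90)
w=cam("wrist");np.save("w9T.npy",w["T"])
s=robot.read_state();p=s["eef_pos"];zb=p[2]-.0515
v=w["img"].copy()
M=R.from_quat(s["tcp_rot"]).as_matrix()
print(cents(w,(100,60,25),(130,255,255),8))
for a in(-6,-3,0,3):
    b=[p[0]+.0295*np.cos(np.radians(a)),p[1]+.0295*np.sin(np.radians(a)),zb+.022];print(a,np.round(proj(w,b),1))
for z,r in((.008,.036),(.036,.0255),(.076,.012)):
    q=np.array([proj(w,c) for c in circ(p[0],p[1],zb+z,r)]);print(z,"pred u",q[:,0].min().round(1),q[:,0].max().round(1),"v",q[:,1].min().round(1),q[:,1].max().round(1))
    for k in q: cv2.circle(v,tuple(int(round(j)) for j in k),0,(0,0,255),-1)
cv2.imwrite("pics/w9.png",v[140:340,180:380].repeat(3,0).repeat(3,1))
E
```

```text
t 23.35 at [0.5114 0.0074 0.2018] grip 0.251 q6 1.451
tilt deg (tool x,y): [0.01 0.  ]
shift [72.6 -5.6  2.3]
tool y yaw -90.02
turn az -0.02
[]
-6 [287.3 190.4]
-3 [284.3 190.2]
0 [281.4 190.1]
3 [278.4 190.2]
0.008 pred u 219.3 343.2 v 172.4 288.3
0.036 pred u 230.8 332.1 v 205.3 298.2
0.076 pred u 251.4 312.5 v 269.3 323.1
```

View pics/w9.png

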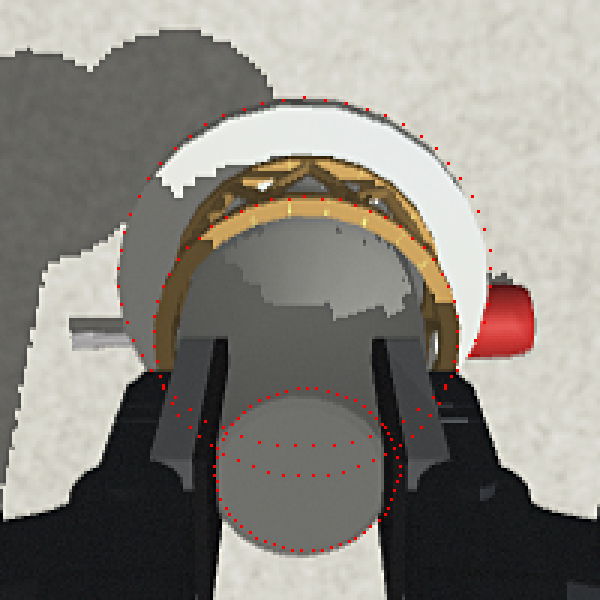

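The overlay matches the held mandrel to under 1 mm and the ring's top rim is at its seated height. The badge turns with the tool, so it stays on the side hidden from the wrist camera. I'll check for ring slip by comparing the openwork pattern between views, and look for blue in the fixed cameras.

```bash
python3 - <<'E'
from h import *
def mask(im): return cv2.inRange(cv2.cvtColor(im,cv2.COLOR_BGR2HSV),np.array((14,80,40)),np.array((38,255,255)))[180:262,225:340]>0
a=mask(cv2.imread("pics/w7.png"));b=mask(cv2.imread("pics/w8.png"));c=mask(robot.get_image("wrist")["img"])
for n,m,k in(("7-9",a,c),("8-9",b,c)):
    print(n,[round((np.roll(m,s,1)&k).sum()/(np.roll(m,s,1)|k).sum(),3) for s in range(-4,5)])
p=[.5114,.0074,.1503]
for n in("top","side"):
    d=cam(n);print(n,"axis@badge h",np.round(proj(d,[p[0],p[1],.1723]),1),"badge pred",[np.round(proj(d,[p[0]+.0295*np.cos(t),p[1]+.0295*np.sin(t),.1723]),1) for t in np.radians([168.7,178.7,188.7])],[q for q in cents(d,(98,60,25),(130,255,255),4)])
E
```

```text
7-9 [np.float64(0.572), np.float64(0.652), np.float64(0.745), np.float64(0.857), np.float64(0.967), np.float64(0.851), np.float64(0.74), np.float64(0.646), np.float64(0.568)]
8-9 [np.float64(0.57), np.float64(0.651), np.float64(0.746), np.float64(0.859), np.float64(0.966), np.float64(0.851), np.float64(0.738), np.float64(0.643), np.float64(0.562)]
top axis@badge h [266.9 201.4] badge pred [array([263.2, 212.2]), array([265.2, 212.6]), array([267.2, 212.7])] [(4496, [491.8, 186.4], [457, 148, 71, 78]), (39, [120.7, 276.1], [118, 269, 7, 14]), (76, [111.0, 287.4], [104, 280, 15, 18]), (5, [102.4, 299.6], [101, 299, 4, 3]), (6, [236.8, 300.0], [235, 299, 4, 3]), (4, [231.5, 305.8], [230, 305, 4, 2]), (56, [232.6, 321.1], [229, 313, 8, 18]), (31, [227.5, 339.6], [223, 333, 9, 13]), (4, [223.0, 347.0], [222, 346, 3, 3]), (43, [223.3, 355.2], [219, 347, 9, 17]), (41, [216.1, 380.4], [213, 374, 7, 14]), (4, [223.5, 389.8], [222, 389, 4, 2]), (6, [279.5, 414.3], [278, 413, 4, 3]), (6, [279.5, 418.0], [279, 417, 2, 3]), (12, [286.2, 417.8], [284, 416, 5, 4])]
side axis@badge h [273.7 219.7] b
[... 2295 characters left out ...]
 [537.8, 235.2], [537, 234, 3, 3]), (4, [546.2, 238.5], [545, 238, 3, 2]), (4, [478.0, 244.2], [477, 243, 3, 3]), (4, [457.5, 248.5], [456, 248, 4, 2]), (7, [547.1, 251.3], [546, 249, 3, 6]), (11, [459.5, 260.5], [457, 258, 6, 6]), (6, [465.7, 263.2], [465, 261, 2, 5]), (6, [543.0, 261.7], [541, 260, 5, 4]), (4, [475.5, 269.5], [475, 268, 2, 4]), (4, [461.0, 274.5], [460, 274, 3, 2]), (6, [481.0, 278.7], [479, 278, 5, 2]), (4, [550.0, 283.5], [550, 282, 1, 4]), (12, [468.9, 289.1], [467, 285, 5, 8]), (7, [532.1, 285.4], [531, 284, 3, 4]), (4, [538.5, 288.0], [537, 287, 4, 3]), (4, [456.0, 295.0], [455, 294, 3, 3]), (4, [537.5, 309.0], [536, 309, 4, 1]), (6, [470.8, 319.7], [469, 319, 4, 3])]
```

No slip. Turning back to the final yaw of about 102.5°.

Call:
carry_out(
  steps=[
    [[0,0,0,0,0,-4,1],[0,0,0,0,0,-8.5,1],[0,0,0,0,0,-8.5,1],[0,0,0,0,0,-8.5,1],[0,0,0,0,0,-8.5,1],[0,0,0,0,0,-8.5,1],[0,0,0,0,0,-8.5,1],[0,0,0,0,0,-8.5,1],[0,0,0,0,0,-8.5,1],[0,0,0,0,0,-8.5,1]],
  ],
)

```text
time: 24.55
eef_pos: [0.5114, 0.0074, 0.2018]
tcp_rot: [0.761, 0.648, -0.0, 0.0]
ft_force: [0.8, 0.3, -1.7]
grip_width: 0.254
grasp_force: 49.2
```

Call:
carry_out(
  steps=[
    [[0,0,0,0,0,-8.5,1],[0,0,0,0,0,-8.5,1],[0,0,0,0,0,-8.5,1],[0,0,0,0,0,-8.5,1],[0,0,0,0,0,-8.5,1],[0,0,0,0,0,-8.5,1],[0,0,0,0,0,-8.5,1],[0,0,0,0,0,-8.5,1],[0,0,0,0,0,-8.5,1],[0,0,0,0,0,-8.5,1]],
  ],
)

```text
time: 25.55
eef_pos: [0.5114, 0.0075, 0.2018]
tcp_rot: [0.123, 0.992, -0.0, -0.0]
ft_force: [0.1, -0.4, -1.2]
grip_width: 0.255
grasp_force: 49.2
```

Call:
carry_out(
  steps=[
    [[0,0,0,0,0,-8.5,1],[0,0,0,0,0,-8.5,1],[0,0,0,0,0,-6,1],[0,0,0,0,0,-4,1],[0,0,0,0,0,0,1],[0,0,0,0,0,0,1],[0,0,0,0,0,0,1],[0,0,0,0,0,0,1],[0,0,0,0,0,0,1],[0,0,0,0,0,0,1]],
  ],
)

```text
time: 26.55
eef_pos: [0.5114, 0.0074, 0.2018]
tcp_rot: [-0.109, 0.994, -0.0, -0.0]
ft_force: [0.8, -0.8, -0.9]
grip_width: 0.258
grasp_force: 49.2
```

```bash
python3 - <<'E'
from h import *
go([.5849,.0084,.1995],102.5)
E
```

```text
t 26.55 at [0.5114 0.0074 0.2018] grip 0.258 q6 -1.909
tilt deg (tool x,y): [-0.01 -0.  ]
shift [-72.  -14.9   2.3]
tool y yaw 102.46
turn az -0.04
```

Call:
carry_out(
  steps=[
    [[-4,-1,0,0,0,0,1],[-9,-2,0.3,0,0,0,1],[-12,-2,0.5,0,0,0,1],[-12,-3,0.5,0,0,0,1],[-12,-3,0.5,0,0,0,1],[-11,-2,0.5,0,0,0,1],[-8,-1.5,0,0,0,0,1],[-4,-0.5,0,0,0,0,1],[0,0,0,0,0,0,1],[0,0,0,0,0,0,1]],
  ],
)

```text
time: 27.55
eef_pos: [0.5844, 0.0084, 0.1994]
tcp_rot: [-0.109, 0.994, 0.0, -0.0]
ft_force: [-0.4, -0.0, -1.6]
grip_width: 0.251
grasp_force: 49.2
```

Call:
carry_out(
  steps=[
    [[0,0,0,0,0,0,1],[0,0,0,0,0,0,1],[0,0,0,0,0,0,1],[0,0,0,0,0,0,1],[0,0,0,0,0,0,1],[0,0,0,0,0,0,1],[0,0,0,0,0,0,1],[0,0,0,0,0,0,1],[0,0,0,0,0,0,1],[0,0,0,0,0,0,1]],
  ],
)

```text
time: 28.55
eef_pos: [0.5849, 0.0084, 0.1995]
tcp_rot: [-0.109, 0.994, -0.0, -0.0]
ft_force: [1.2, -1.2, -2.0]
grip_width: 0.251
grasp_force: 49.2
```

```bash
python3 - <<'E'
from h import *
go([.5849,.0084,.1995],102.5)
p=robot.read_state()["eef_pos"];a=np.radians(11.2)
b=[p[0]+.0295*np.cos(a),p[1]+.0295*np.sin(a),p[2]-.0295]
d=cam("side");print("badge pred",np.round(proj(d,b),1),[q for q in cents(d,(98,50,25),(130,255,255),3) if abs(q[1][0]-proj(d,b)[0])<30 and abs(q[1][1]-proj(d,b)[1])<30])
w=cam("wrist")["img"];a0=cv2.imread("pics/w7.png")
f=lambda im: cv2.inRange(cv2.cvtColor(im,cv2.COLOR_BGR2HSV),np.array((14,80,40)),np.array((38,255,255)))[180:262,225:340]>0
m,k=f(a0),f(w);print([round((np.roll(m,s,1)&k).sum()/(np.roll(m,s,1)|k).sum(),3) for s in(-1,0,1)])
E
```

```text
t 28.55 at [0.5849 0.0084 0.1995] grip 0.251 q6 -1.892
tilt deg (tool x,y): [-0.   -0.01]
shift [ 0.  0. -0.]
tool y yaw 102.47
turn az -0.03
badge pred [231.6 216.4] [(3, [233.0, 217.0], [233, 216, 1, 3])]
[np.float64(0.858), np.float64(0.981), np.float64(0.855)]
```

On target: no slip, upright, and the badge shows in the side camera where predicted. Handing in.

```bash
python3 -c "
from station import robot
print(robot.finish_job())"
```

```text
the job is handed in; nothing more can be done
None
```

I handed the job in at about 28.6 s. The badged ring is seated on the mandrel, which is held upright by its spigot with the badge facing the lens above the red cross, to about 1–2 mm and 2° by my estimate; the badge face was never seen head-on.

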